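# Clamp the jar and unscrew its cap

### The arm

A 6-joint arm with a two-finger parallel gripper is mounted at the origin on the work surface. World frame = base frame: x ahead of the robot, y to its left, z up, the work surface at z = 0. Lengths are in m, angles in rad, forces in N, time in s.
With the tool pointing down it reaches from about 0.35 to 0.85 m from the base axis. Payload 8.1 kg.
Tool frame: the origin (TCP) lies where the fingers leave the gripper's body, on its centre line; the fingertips stand 73 mm ahead of it and the grasp point (between the pads) lies 54 mm ahead of it (robot.tips_ahead is the distance from the TCP to the fingertips, in m); y points along the fingers, z is the direction in which the jaws open and shut, and the axes are right-handed (so a half turn about y gives the same grasp; the last joint's range is limited). The gripper opens to 85 mm and grips with 20 to 120 N. Pads are 22 mm wide; open, the fingers measure 114 mm over their backs; the gripper's body (76 mm by 85 mm) begins 54 mm behind the grasp point. The pads swing forward as they close: fully open they stand 13 mm farther back than shut.
Start: joints at [1.226, 0.13, 1.488, -0, 1.523, -0.085], TCP at [0.154, 0.58, 0.304] pointing down, gripper open.
Joint ranges: [-2.96, 2.96], [-0.89, 2.26], [0.02, 2.5], [-1.34, 4.48], [0, 2.73], [-2.66, 2.66]. Speed limits (rad/s): [2.39, 2.39, 2.79, 3.14, 3.14, 3.14].

### API

Orientations are given as a 3x3 rotation matrix whose columns are the frame's x, y, z axes.
In Python, from workcell import robot, imaging gives the robot as it stands.
- The arm moves only by the shell command python3 -m pendant 'ROWS' [FORCE]. ROWS is text: rows parted by semicolons, each of 7 numbers parted by spaces: the shift along the tool's x, y, z in cm, then the turn, a rotation vector about the tool's x, y, z in rad, then the finger opening in cm, from 0 to 8.54. A call has 1 to 5 rows; each row shifts and turns the commanded pose from where the row before left it, along the tool's axes as they then stand; what a row does not reach is not made up. A row lasts 1/12 s, in which the tool goes at most 41.7 mm and 7.16 degrees, less where a joint would pass 70% of its speed; a pose out of reach is approached as far as the arm can. A call with a gripper value outside its range is refused whole. The fingers move at their own pace and stop on an object; FORCE is the grip in N (left out, the last holds). Time passes only in rows, so rows that do not move let the fingers close. It gives the time, the measured TCP pose, the force and the opening at its end, in the units of the state.
- robot.observe(): the state, without advancing time (a new reading comes with each control period).
- imaging.get_image(name): name is "side" or "top" or "wrist"; returns a dict with "img" (384x512x3 uint8, red, green, blue), "camera_matrix" (3x3 intrinsics, pixels), "dist" ([k1, k2, p1, p2, k3] as OpenCV has them; the pictures are not rectified), "position" and "attitude" of the camera in the world; the wrist camera has in their place "T_tool_cam" (4x4, takes a point from camera to tool coordinates, whose origin is the TCP and whose axes are the tool frame's). Camera axes: x right, y up, looking along -z (the intrinsics and any distortion apply to the point x, -y, -z); pixel columns grow to the right and rows downward; lengths in m; the calibration is good to about 2 mm. A picture is of the moment at which its call begins: read the wrist's pose just before it. There is no depth.
- robot.sign_off(): hands the job in, once; it reports no verdict.
The state is a dict: "time_s": time; "joint_positions": joint angles; "qvel": joint speeds; "joint_efforts": joint torques, N m; "eef_pos": TCP position; "tool_rot": TCP orientation; "force": force on the tool from outside, world axes, zero at the start; "torque": the same for the moment, N m; "opening": finger opening in m.
Only numpy, scipy, OpenCV 4.12 (cv2) and the standard library are available. Lean on these libraries where they do the work, as an engineer would, in place of code of your own. Each camera call takes 0.05 s, during which the arm holds its last target.

### The job

On the shop counter, press the black bar knob of the jar clamp down and only then turn it clockwise (seen from above) to its stop, so that the sprung jaw closes and braces the jar standing in the clamp. Then unscrew that jar's tight cap anticlockwise until its threads let go, lift it straight off, and finish still holding it level in the gripper just above the mouth of the jar, touching nothing else. Leave the jar standing clamped and do not disturb the other goods on the counter.

Things in the scene. Friction and masses are not known exactly. Their poses are not given: they have to be found in the camera images.
- clamp_stand: Grey steel bench clamp fixed to the counter; base plate 130 mm (x) by 300 mm (y), 12 mm thick. Origin on the counter, z up. Along its y axis: knob axis at y = -83 mm; jar nest at y = +75 mm, with V plates on the jar's +y side and the jaw (56 mm wide) on its -y side, tops 80 mm above the counter. Round knob housing 62 mm across, top at 55 mm.
- knob_grip (a point): Middle of the top face of the black bar knob, on its vertical axis, 94 mm above the counter when not pressed. The bar is 50 mm long along this point's x, 16 mm wide along its y, 24 mm tall below this point, on a 50 mm disc. The point goes down and turns with the knob; z up.
- lock_knob (a joint): Turn of the bar knob in rad: 0 at the start (bar along the stand's x, jaw held open), grows clockwise seen from above, stop at 1.25. A key blocks it (about 0.1 of play) unless pressed at least 6 mm: do not force it; past 1.05 it may be let up again and stays. The jaw shuts on the jar during the turn; its spring helps the turn with up to 0.3 N m.
- lock_press (a joint): How far the knob is pressed down, in m: 0 up, 0.010 fully down. A spring resists: 5 N at the start of travel, 9 N fully down.
- jaw (a joint): Travel of the jaw towards the jar in m: 0 held open, about 0.006 when shut on the jar (it presses with about 20 N).
- jar: White plastic jar standing in the clamp, 72 mm diameter up to 78 mm height, then a shoulder and a 41 mm neck; rim 111 mm above its base; about 0.5 kg. Origin at the centre of its underside, 12 mm above the counter; z up, any yaw. Unless the jaw is shut on it, it turns along with the cap. A sprung inner seal disc fills its mouth.
- cap: White ribbed round screw cap on that jar: 56 mm across, 26 mm tall, 35 g; grip its upper 12 mm. Origin at the centre of its lower edge, 100 mm above the jar's origin; z up. Tight (0.2 to 0.5 N m; the seal pushes it up with about 22 N). Turned 45 to 55 degrees anticlockwise from above it rises 2 mm and is free to lift; beyond 80 degrees the next thread blocks it.
- spare_jar: Bystander: a second jar of the same shape with its cap on, 126 mm tall, standing loose on the counter outside the clamp. Origin under its centre.
- small_bottle: Bystander: small white bottle with a black cap, 48 mm diameter, 105 mm tall. Origin under its centre.
- measuring_cup: Bystander: open white cup, 64 mm across, 65 mm tall. Origin under its centre.
- scoop: Bystander: aluminium scoop lying on the counter, box part 85 x 55 x 32 mm with a 100 mm round handle along its -x. Origin under the centre of the box part.
- carton: Bystander: small cardboard box 60 x 90 x 50 mm. Origin under its centre.
- weight: Bystander: steel scale weight, cylinder 48 mm across, 40 mm tall. Origin under its centre.
Mind the look-alikes: they are no part of the job. What is shaped like the cap but orange or purple is not meant.

How it is judged:
On the way, in this order (a step that is already met when the one before it is completed fails the run):
1. the knob is pressed down (value of joint lock_press above 0.005 m), for 0.05 s.
2. the knob is pressed and turned, and the jaw is shut on the jar (value of joint lock_knob above 1 rad and contact force between clamp_stand and jar above 8 N and value of joint jaw above 0.003 m), for 0.2 s.
3. the cap is off the threads and lifted clear of the mouth, in the fingers (z of cap in the frame of jar above 0.118 m and contact force between the fingers and cap above 1 N), for 0.2 s.
At the end, for the whole second after the job is handed in: The fingers hold the cap still and level (0.25 rad), its lower edge 7 to 80 mm above the rim and centred within 30 mm over the jar, touching neither jar nor clamp; the knob is past 1.0 rad, the jaw presses the jar, which stands upright (0.1 rad) on the clamp base (all of step 2 and all of step 3 and z of cap in the frame of jar below 0.191 m and horizontal distance between cap and jar below 0.03 m and angle between cap's own z axis and vertical below 0.25 rad and contact force between cap and jar below 0.1 N and contact force between cap and clamp_stand below 0.1 N and linear speed of cap below 0.03 m/s and z of jar in the frame of clamp_stand below 0.02 m and angle between jar's own z axis and vertical below 0.1 rad); the arm keeps its last pose, push and grip.
It fails at once if the jar is pulled up out of the clamp or tipped (z of jar in the frame of clamp_stand above 0.025 m or angle between jar's own z axis and vertical above 0.2 rad).
It fails at once if a bystander is pushed more than 30 mm away (distance of any of spare_jar, small_bottle, measuring_cup, scoop, carton, weight from where it was at the start of the episode above 0.03 m).
It fails at once if the knob is forced round without being pressed down (value of joint lock_knob between 0.2 and 0.9 rad and value of joint lock_press below 0.004 m).
It also fails if it takes over 51 s, if anything falls off the work surface, if the arm or the gripper's body presses on something with over 40 N, if the wrist force passes 120 N, or if a joint passes its speed limit or range.

## Working session

There is one attempt and no reset: what is moved stays moved. The work goes in short steps, Python scripts to look and compute and a shell command to move; the robot and the scene stay as the last step left them, time stands still between calls to the robot, and variables do not carry over. Pictures are saved under pics/ and viewed, and the job is handed in when it is done.

```bash
ls; mkdir -p pics
python3 - <<'E'
from workcell import robot, imaging
import cv2, numpy as np
print(robot.observe())
np.set_printoptions(precision=4,suppress=True)
for n in ["top","side","wrist"]:
    d=imaging.get_image(n)
    cv2.imwrite(f"pics/{n}0.png",d["img"][:,:,::-1])
    print(n,{k:v for k,v in d.items() if k!="img"})
E
```

```text
pics
{'time_s': 0.0, 'joint_positions': array([ 1.22561465e+00,  1.31182187e-01,  1.48923756e+00,  1.57506900e-05,
        1.52298718e+00, -8.54368008e-02]), 'qvel': array([ 3.58753296e-05, -6.38977503e-04,  7.48407873e-04, -7.97836462e-04,
       -2.56739990e-04,  7.46611737e-04]), 'joint_efforts': array([ 7.74746459e-04, -5.69386017e+01, -5.00558460e+01, -2.59854332e-04,
        1.46781880e-02,  8.67959528e-06]), 'eef_pos': array([0.15396122, 0.57950062, 0.30285465]), 'tool_rot': array([[ 9.66455283e-01, -6.28694230e-04,  2.56834170e-01],
       [-2.56834883e-01, -1.70192802e-03,  9.66453799e-01],
       [-1.70490658e-04, -9.99998354e-01, -1.80630793e-03]]), 'force': array([ 0.56118783,  0.31885135, -0.20521138]), 'torque': array([-0.00953302, -0.00309252,  0.04480288]), 'opening': 0.08546857791748756}
top {'camera_matrix': array([[396.3382,   0.    , 259.794 ],
       [  0.    , 396.3382, 191.8837],
       [  0.    ,   0.    ,   1.    ]]), 'dist': array([-0.0918,  0.    ,  0.    ,  0.    ,  0.    ]), 'position': array([0.5083, 0.0377, 0.9194]), 'attitude': array([[-0.0148,  0.991 
[... 157 characters left out ...]
 0.    , 362.8409, 191.8867],
       [  0.    ,   0.    ,   1.    ]]), 'dist': array([-0.0794,  0.    ,  0.    ,  0.    ,  0.    ]), 'position': array([0.3938, 0.4578, 0.6331]), 'attitude': array([[-0.9053,  0.31  , -0.2904],
       [-0.4246, -0.6832,  0.5941],
       [-0.0143,  0.6611,  0.7501]])}
wrist {'camera_matrix': array([[281.986 ,   0.    , 253.9009],
       [  0.    , 281.986 , 186.4858],
       [  0.    ,   0.    ,   1.    ]]), 'dist': array([-0.0541,  0.    ,  0.    ,  0.    ,  0.    ]), 'T_tool_cam': array([[ 0.0004, -0.9565, -0.2917, -0.0743],
       [ 0.0008,  0.2917, -0.9565, -0.0696],
       [ 1.    ,  0.0001,  0.0009, -0.0003],
       [ 0.    ,  0.    ,  0.    ,  1.    ]])}
```

View pics/top0.png

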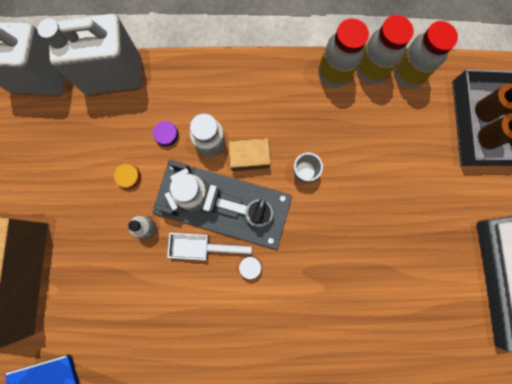

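View pics/side0.png

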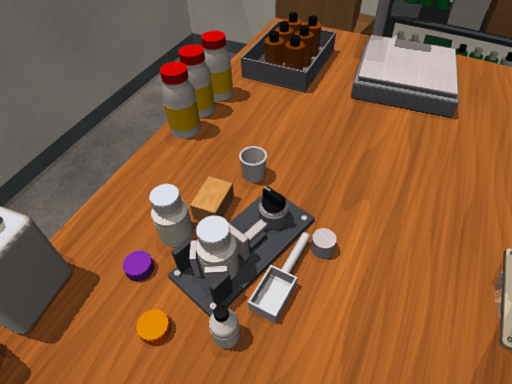

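Top view: the clamp is the dark plate around (222,204), with the capped jar in its nest at (186,190) and the black bar knob at (259,213). There are two capped white jars, at (186,190) and (207,132). The first fits because it stands on the plate between the V plates and the jaw. The orange (126,176) and purple (165,133) caps are decoys. I'll confirm with enlarged crops.

Run:
```python
import cv2, numpy as np
a=cv2.imread('pics/top0.png')[140:270,130:310]; b=cv2.imread('pics/side0.png')[170:350,150:330]
a=cv2.resize(a,None,fx=4,fy=4,interpolation=cv2.INTER_CUBIC); b=cv2.resize(b,None,fx=3.2,fy=3.2,interpolation=cv2.INTER_CUBIC)
cv2.imwrite('pics/a1.png',a); cv2.imwrite('pics/b1.png',b)
```

```text
(no output)
```

View pics/a1.png

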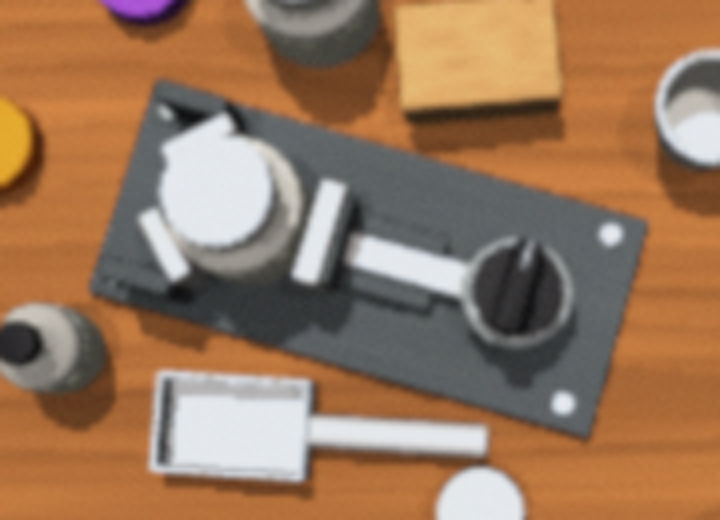

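View pics/b1.png

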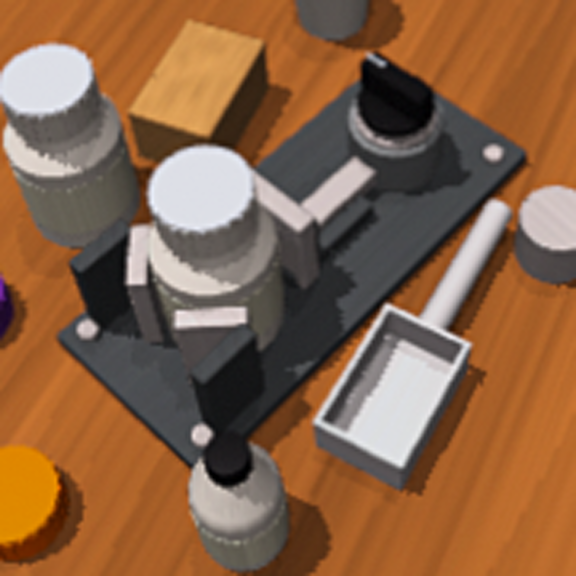

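The enlarged crops confirm it: the jar at top-crop (215,190) stands between the white V plates and the jaw, and the bar knob is at (515,290), linked to the jaw by a rod. Next I'll measure.

```bash
cat > h.py <<'E'
import cv2, numpy as np
np.set_printoptions(precision=4,suppress=True)
def ray(d,px,pose=None):
    n=cv2.undistortPoints(np.array([[px]],float),d["camera_matrix"],d["dist"])[0,0]
    v=np.array([n[0],-n[1],-1.0])
    if pose is None: R,o=d["attitude"],d["position"]
    else:
        T=d["T_tool_cam"];R=pose[1]@T[:3,:3];o=pose[0]+pose[1]@T[:3,3]
    return o,R@v
def onz(d,px,z,pose=None):
    o,v=ray(d,px,pose);return o+v*(z-o[2])/v[2]
def tri(rays):
    A=np.zeros((3,3));b=np.zeros(3)
    for o,v in rays:
        v=v/np.linalg.norm(v);P=np.eye(3)-np.outer(v,v);A+=P;b+=P@o
    return np.linalg.solve(A,b)
E
python3 - <<'E'
from h import *
from workcell import robot, imaging
t=imaging.get_image("top")
s=imaging.get_image("side")
f=lambda u,v:((u+.5)/4-.5+130,(v+.5)/4-.5+140)
g=lambda u,v:((u+.5)/3.2-.5+150,(v+.5)/3.2-.5+170)
C=[onz(t,f(*p),.012) for p in [(158,80),(92,292),(590,438),(648,222)]]
for c in C: print(c)
for i in range(4): print(np.linalg.norm(C[i]-C[(i+1)%4]))
c=sum(C)/4; print("centre",c)
y=(C[0]+C[1]-C[2]-C[3]);yaw=np.arctan2(-y[0],y[1]);print("yaw",yaw)
R=np.array([[np.cos(yaw),-np.sin(yaw)],[np.sin(yaw),np.cos(yaw)]])
print("pred knob",c[:2]+R@[0,-.083],"jar",c[:2]+R@[0,.075])
# cap top: white blob at top
img=t["img"]; hsv=cv2.cvtColor(img,cv2.COLOR_RGB2HSV)
print("cap top crop", onz(t,f(216,193),.138), "side",onz(s,g(203,190),.138), tri([ray(t,f(216,193)),ray(s,g(203,190))]))
print("knob bar ends top",onz(t,f(530,240),.094),onz(t,f(510,330),.094))
print("knob bar ends side",onz(s,g(376,62),.094),onz(s,g(430,100),.094))
for n,p,z in [("spare",(205,125),.126),("bottle",(137,226),.105),("cup",(308,165),.065),("weight",(250,267),.04)]: print(n,onz(t,p,z))
E
```

```text
[0.7087 0.2299 0.012 ]
[0.5849 0.266  0.012 ]
[ 0.4982 -0.0185  0.012 ]
[ 0.6215 -0.0546  0.012 ]
0.12896533537027782
0.2974581317607774
0.12844448095141736
0.29751981783350495
centre [0.6033 0.1057 0.012 ]
yaw -0.29656419521241784
pred knob [0.579  0.0263] jar [0.6252 0.1774]
cap top crop [0.623  0.1732 0.138 ] side [0.6233 0.174  0.138 ] [0.6234 0.1734 0.1372]
knob bar ends top [0.6025 0.016  0.094 ] [0.5555 0.0271 0.094 ]
knob bar ends side [0.5945 0.0189 0.094 ] [0.5519 0.0335 0.094 ]
spare [0.7558 0.1327 0.126 ]
bottle [0.5498 0.2746 0.105 ]
cup [ 0.6813 -0.0871  0.065 ]
weight [0.4605 0.0434 0.04  ]
```

Knob axis ≈ (0.579, 0.025), bar along the stand's x, stand yaw ≈ −0.297, jar axis ≈ (0.6235, 0.1735). I'll move over the knob at the current height.

```bash
python3 -c "
from workcell import robot;print(robot.tips_ahead)"
python3 -m pendant '0 0 0 0 0.037 0 8.5; 3.3 0 -2.4 0 0 0 8.5; 3.3 0 -2.4 0 0 0 8.5; 3.3 0 -2.4 0 0 0 8.5; 3.3 0 -2.4 0 0 0 8.5'
python3 -m pendant '3.3 0 -2.4 0 0 0 6; 3.3 0 -2.4 0 0 0 6; 3.3 0 -2.4 0 0 0 6; 3.3 0 -2.4 0 0 0 6; 3.3 0 -2.4 0 0 0 6'
python3 -m pendant '3.3 0 -2.4 0 0 0 6; 3.3 0 -2.4 0 0 0 5; 3.3 0 -2.4 0 0 0 5; 3.3 0 -2.4 0 0 0 5; 3.3 0 -2.4 0 0 0 5'
```

```text
0.0726
time_s: 0.67
eef_pos: [0.2527, 0.448, 0.3036]
tool_rot: [[0.957, -0.0, 0.291], [-0.291, -0.0, 0.957], [0.0, -1.0, -0.0]]
force: [1.0, 0.0, 0.2]
opening: 0.0849
time_s: 1.08
eef_pos: [0.3757, 0.2847, 0.3041]
tool_rot: [[0.956, 0.001, 0.292], [-0.292, 0.0, 0.956], [0.0, -1.0, 0.001]]
force: [0.5, 0.8, 0.3]
opening: 0.0598
time_s: 1.5
eef_pos: [0.4985, 0.1215, 0.304]
tool_rot: [[0.956, 0.0, 0.293], [-0.293, 0.0, 0.956], [0.0, -1.0, 0.0]]
force: [0.7, 0.8, 0.6]
opening: 0.0502
```

```bash
python3 -m pendant '3.3 0 -2.3 0 0 0 4; 3.3 0 -2.3 0 0 0 4; 3.3 0 -2.3 0 0 0 4;0.6 3 0 0 0 0 4;0 0 0 0 0 0 4'
python3 - <<'E'
from h import *
from workcell import robot, imaging
o=robot.observe();p=(o["eef_pos"],o["tool_rot"])
print(p, o["joint_positions"])
d=imaging.get_image("wrist")
import pickle;pickle.dump((d,p),open('w1.pkl','wb'))
im=cv2.resize(d["img"][:,:,::-1],None,fx=1.5,fy=1.5,interpolation=cv2.INTER_CUBIC)
cv2.imwrite("pics/w1.png",im)
E
```

```text
time_s: 1.92
eef_pos: [0.5774, 0.0244, 0.2687]
tool_rot: [[0.955, -0.006, 0.296], [-0.296, 0.0, 0.955], [-0.006, -1.0, -0.002]]
force: [-2.0, 0.4, -1.7]
opening: 0.0398
(array([0.5774, 0.0244, 0.2687]), array([[ 0.9552, -0.0062,  0.2959],
       [-0.2959,  0.0001,  0.9552],
       [-0.006 , -1.    , -0.0018]])) [-0.0463  0.0943  1.5914 -0.0002  1.4621 -1.3167]
```

View pics/w1.png

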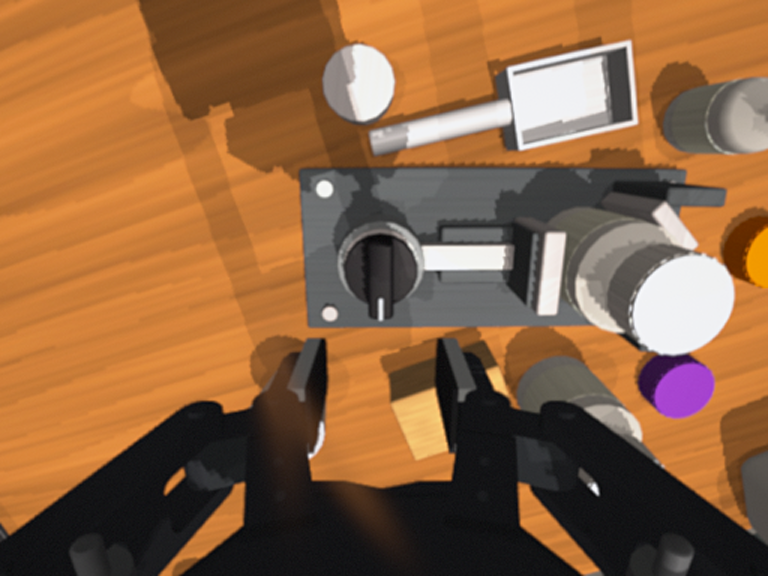

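The wrist view shows the bar knob upright, with its top face spanning about (380,237) to (381,320) in the 1.5× picture. The fingers straddle column 382, and the clamp jar's cap is at (680,305). Now to locate the knob from this view.

Run:
```python
from h import *
import pickle
d,p=pickle.load(open('w1.pkl','rb'))
im=cv2.resize(d["img"][140:230,210:310,::-1],None,fx=7,fy=6,interpolation=cv2.INTER_CUBIC)
im=np.clip(im.astype(float)*1.8+15,0,255).astype(np.uint8)
cv2.imwrite('pics/w1k.png',im)
f=lambda u,v:((u+.5)/1.5-.5,(v+.5)/1.5-.5)
for q in [(372,237),(380,237),(389,237),(381,320),(374,320),(390,320)]: print(q,onz(d,f(*q),.094,p))
print("cap",onz(d,f(683,302),.138,p))
```

```text
(372, 237) [0.5497 0.0266 0.094 ]
(380, 237) [0.5511 0.0311 0.094 ]
(389, 237) [0.5526 0.0361 0.094 ]
(381, 320) [0.6012 0.0161 0.094 ]
(374, 320) [0.5999 0.012  0.094 ]
(390, 320) [0.6028 0.0215 0.094 ]
cap [0.6214 0.1737 0.138 ]
```

View pics/w1k.png

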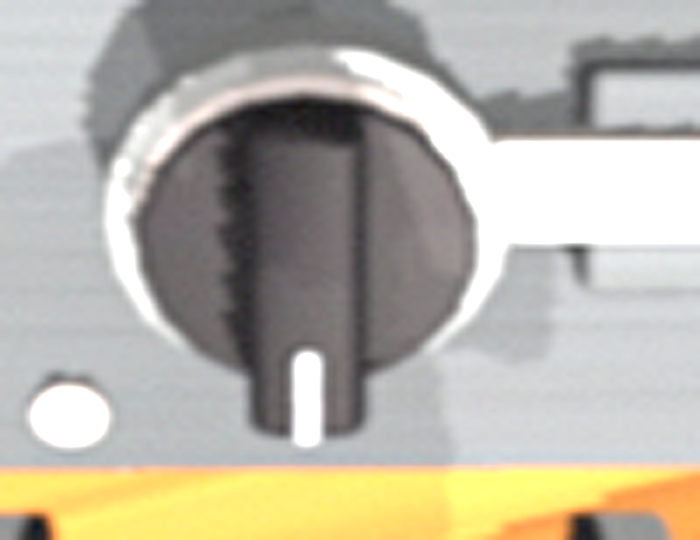

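Knob centre ≈ (0.577, 0.024), and the TCP already stands over it, aligned. I'll lower so that the tips reach about z 0.075, then close.

```bash
python3 -m pendant '0 3.5 0 0 0 0 4; 0 3.5 0 0 0 0 4; 0 3.2 0 0 0 0 4;0 1.8 0 0 0 0 4;0 0 0 0 0 0 4' 60
python3 -m pendant '0 0 0 0 0 0 1; 0 0 0 0 0 0 1; 0 0 0 0 0 0 1;0 0 0 0 0 0 1;0 0 0 0 0 0 1'
```

```text
time_s: 2.38
eef_pos: [0.5743, 0.0281, 0.1496]
tool_rot: [[0.957, -0.008, 0.291], [-0.291, 0.001, 0.957], [-0.008, -1.0, -0.002]]
force: [-1.3, 1.2, -0.8]
opening: 0.0397
time_s: 2.8
eef_pos: [0.5772, 0.0246, 0.156]
tool_rot: [[0.956, -0.002, 0.293], [-0.293, -0.004, 0.956], [-0.0, -1.0, -0.004]]
force: [-9.7, -12.5, 0.7]
opening: 0.0141
```

```bash
python3 -m pendant '0 0 0 0 0 0 1; 0 0 0 0 0 0 1'
python3 - <<'E'
from h import *
from workcell import robot, imaging
o=robot.observe();print(o["eef_pos"],o["force"],o["torque"],o["joint_positions"])
s=imaging.get_image("side");w=imaging.get_image("wrist")
a=cv2.resize(s["img"][150:270,200:330,::-1],None,fx=4,fy=4,interpolation=cv2.INTER_CUBIC)
b=cv2.resize(w["img"][190:384,150:360,::-1],None,fx=2.5,fy=2.5,interpolation=cv2.INTER_CUBIC)
cv2.imwrite("pics/s2.png",a);cv2.imwrite("pics/w2.png",w["img"][:,:,::-1])
E
```

```text
time_s: 2.97
eef_pos: [0.5773, 0.0246, 0.1561]
tool_rot: [[0.956, -0.001, 0.293], [-0.293, -0.004, 0.956], [-0.0, -1.0, -0.004]]
force: [-9.9, -12.4, -0.1]
opening: 0.014
[0.5773 0.0246 0.1561] [ -9.9012 -12.439   -0.1213] [-1.9183  1.4906  0.0469] [-0.044   0.1906  1.6997 -0.0043  1.2526 -1.3163]
```

View pics/s2.png

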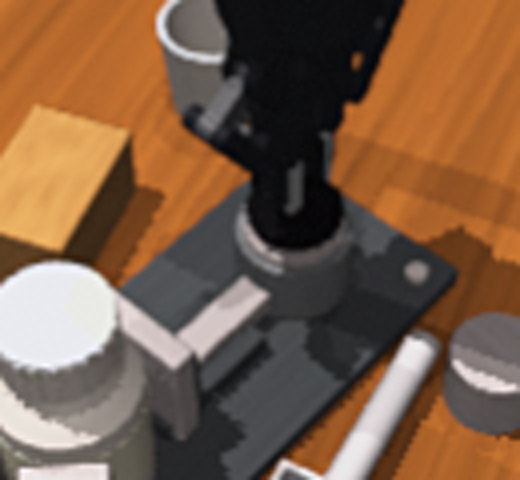

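View pics/w2.png

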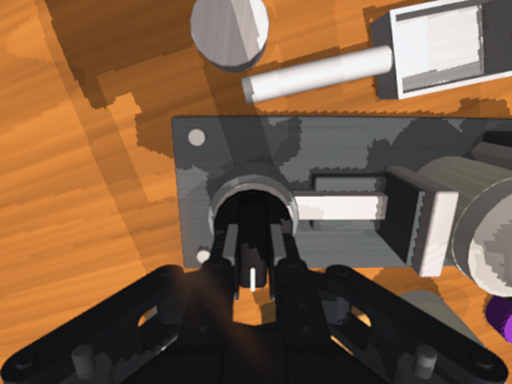

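The fingers hold the bar, but 7 mm higher than planned and with about 15 N of side load. I'll reopen, recentre, go a bit deeper and regrip.

```bash
python3 -m pendant '0 0 0 0 0 0 3.5; 0 0 0 0 0 0 3.5;0 0 0 0 0 0 3.5'
python3 -m pendant '-0.05 0.6 -0.15 0 0 0 3.5; 0 0 0 0 0 0 3.5;0 0 0 0 0 0 3.5;0 0 0 0 0 0 3.5'
```

```text
time_s: 3.32
eef_pos: [0.5794, 0.0271, 0.1567]
tool_rot: [[0.956, 0.004, 0.292], [-0.292, 0.0, 0.956], [0.004, -1.0, 0.001]]
force: [-0.0, 0.4, 0.7]
opening: 0.0347
time_s: 3.65
eef_pos: [0.5769, 0.0256, 0.1479]
tool_rot: [[0.956, -0.0, 0.292], [-0.292, 0.0, 0.956], [-0.0, -1.0, -0.0]]
force: [-0.8, -0.1, 0.2]
opening: 0.0348
```

```bash
python3 -m pendant '0 0 -0.08 0 0 0 3; 0 0 0 0 0 0 1; 0 0 0 0 0 0 1;0 0 0 0 0 0 1;0 0 0 0 0 0 1' 70
```

```text
time_s: 4.07
eef_pos: [0.5766, 0.024, 0.1483]
tool_rot: [[0.956, -0.0, 0.293], [-0.293, -0.001, 0.956], [-0.0, -1.0, -0.001]]
force: [-3.4, -4.2, 4.7]
opening: 0.0144
```

```bash
python3 -m pendant '0 0.4 0 0 0 0 1; 0 0.4 0 0 0 0 1; 0 0.3 0 0 0 0 1;0 0 0 0 0 0 1;0 0 0 0 0 0 1'
```

```text
time_s: 4.48
eef_pos: [0.5767, 0.024, 0.1382]
tool_rot: [[0.956, -0.0, 0.293], [-0.293, -0.001, 0.956], [0.0, -1.0, -0.001]]
force: [-6.6, -4.1, 12.5]
opening: 0.0141
```

Pressed 10 mm with 12.5 N. Now the clockwise turn (positive about tool y).

```bash
python3 -m pendant '0 0 0 0 0.1 0 1; 0 0 0 0 0.1 0 1; 0 0 0 0 0.1 0 1;0 0 0 0 0.1 0 1;0 0 0 0 0 0 1'
```

```text
time_s: 4.9
eef_pos: [0.577, 0.0245, 0.1383]
tool_rot: [[0.762, 0.0, 0.647], [-0.647, -0.0, 0.762], [0.0, -1.0, 0.0]]
force: [-5.5, -1.0, 11.2]
opening: 0.0145
```

```bash
python3 -m pendant '0 0 0 0 0.1 0 1; 0 0 0 0 0.1 0 1; 0 0 0 0 0.1 0 1;0 0 0 0 0.1 0 1;0 0 0 0 0.1 0 1'
python3 -m pendant '0 0 0 0 0.1 0 1; 0 0 0 0 0.1 0 1; 0 0 0 0 0.1 0 1;0 0 0 0 0.07 0 1;0 0 0 0 0 0 1'
python3 -c "
from workcell import robot;o=robot.observe();print(o['torque'],o['joint_positions'])"
```

```text
time_s: 5.32
eef_pos: [0.5775, 0.0248, 0.1384]
tool_rot: [[0.361, 0.002, 0.933], [-0.933, 0.0, 0.361], [0.001, -1.0, 0.002]]
force: [-3.9, 0.6, 8.3]
opening: 0.0148
time_s: 5.73
eef_pos: [0.5779, 0.0249, 0.1387]
tool_rot: [[-0.0, 0.003, 1.0], [-1.0, 0.0, -0.0], [-0.0, -1.0, 0.003]]
force: [-0.4, 0.8, 8.0]
opening: 0.0144
[0.20378987 0.22822587 0.39647101] [-4.57535979e-02  2.09837339e-01  1.71221403e+00  2.66887853e-04
  1.21658344e+00 -4.57100831e-02]
```

The tool turned 1.27 rad and there is now a resisting moment of 0.4 N m, which suggests the stop. I'll hold a few rows, release, rise and look.

```bash
python3 -m pendant '0 0 0 0 0 0 1; 0 0 0 0 0 0 1;0 0 0 0 0 0 1'
python3 -m pendant '0 -0.3 0 0 0 0 1; 0 -0.3 0 0 0 0 1;0 -0.3 0 0 0 0 1;0 0 0 0 0 0 4;0 0 0 0 0 0 4'
python3 -m pendant '0 0 0 0 0 0 4; 0 -2 0 0 0 0 4;0 -3.5 0 0 0 0 6;0 -3.5 0 0 0 0 8;0 -3 0 0 0 0 8.5'
python3 -m pendant '-1 0 1 0 0 0 8.5; -1 0 0 0 0 0 8.5;0 0 0 0 0 0 8.5'
python3 - <<'E'
from h import *
from workcell import robot, imaging
o=robot.observe();p=(o["eef_pos"],o["tool_rot"]);print(p,o["joint_positions"])
w=imaging.get_image("wrist");s=imaging.get_image("side")
import pickle;pickle.dump((w,p,s),open('w3.pkl','wb'))
cv2.imwrite("pics/w3.png",cv2.resize(w["img"][:,:,::-1],None,fx=1.5,fy=1.5))
cv2.imwrite("pics/s3.png",cv2.resize(s["img"][170:350,150:330,::-1],None,fx=3.2,fy=3.2,interpolation=cv2.INTER_CUBIC))
E
```

```text
time_s: 5.98
eef_pos: [0.5779, 0.0249, 0.1387]
tool_rot: [[0.005, 0.003, 1.0], [-1.0, 0.0, 0.005], [-0.0, -1.0, 0.003]]
force: [-1.1, 1.0, 8.2]
opening: 0.0143
time_s: 6.4
eef_pos: [0.5769, 0.0247, 0.1461]
tool_rot: [[0.004, 0.001, 1.0], [-1.0, 0.0, 0.004], [-0.0, -1.0, 0.001]]
force: [0.7, -0.6, 0.3]
opening: 0.0376
time_s: 6.82
eef_pos: [0.5764, 0.0247, 0.2671]
tool_rot: [[0.004, -0.001, 1.0], [-1.0, 0.0, 0.004], [-0.0, -1.0, -0.001]]
force: [0.9, 0.7, -0.4]
opening: 0.0745
time_s: 7.07
eef_pos: [0.5863, 0.0463, 0.2651]
tool_rot: [[0.005, -0.001, 1.0], [-1.0, 0.001, 0.005], [-0.001, -1.0, -0.001]]
force: [0.4, 0.4, -0.2]
opening: 0.0849
(array([0.5863, 0.0463, 0.2651]), array([[ 0.0049, -0.0011,  1.    ],
       [-1.    ,  0.0008,  0.0049],
       [-0.0008, -1.    , -0.0011]])) [-0.0088  0.1199  1.5707  0.0008  1.4522 -0.0138]
```

View pics/w3.png

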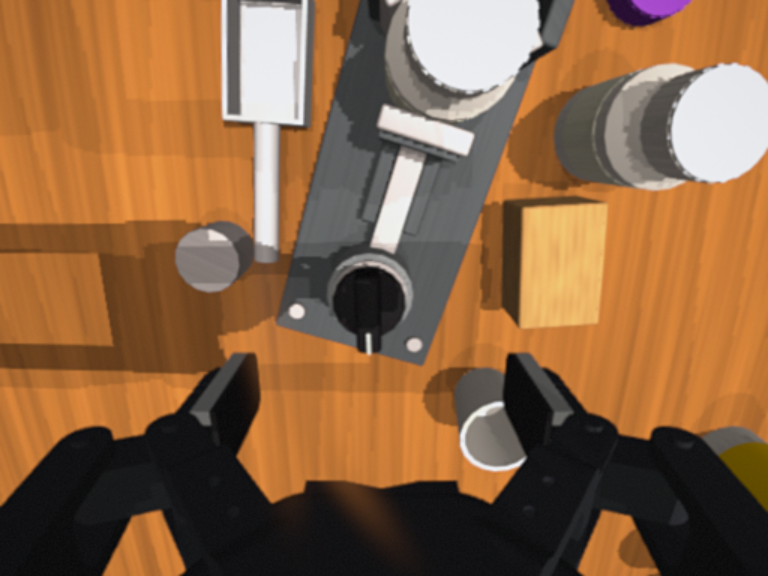

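View pics/s3.png

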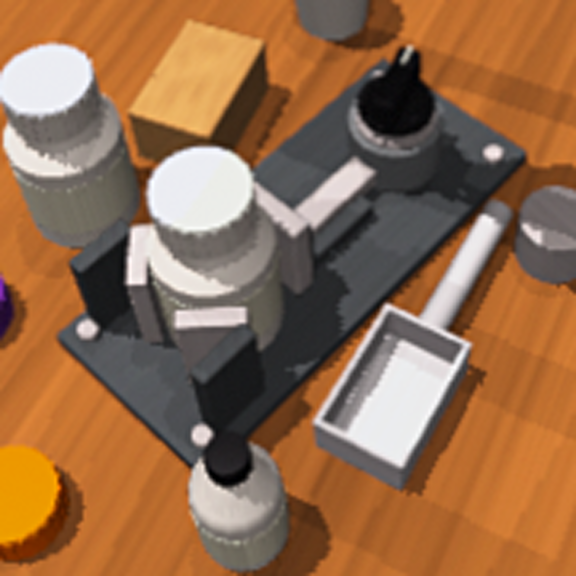

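Both views agree: the bar is now turned (wrist view, marker end at (368,350)), and the jaw block has moved up against the jar (side crop, from (316,250) to (308,245)). Next I'll move towards the cap and measure it from the wrist.

```bash
python3 -m pendant '-3 -1 1.5 0 0 0 8.5; -3 -1 1.5 0 0 0 8.5;-1.5 -0 0.7 0 0 0 8.5;0 0 0 0 0 0 8.5;0 0 0 0 0 0 8.5'
python3 - <<'E'
from h import *
from workcell import robot, imaging
o=robot.observe();p=(o["eef_pos"],o["tool_rot"]);print(p,robot.tips_ahead)
w=imaging.get_image("wrist");t=imaging.get_image("top")
import pickle;pickle.dump((w,p,t),open('w4.pkl','wb'))
cv2.imwrite("pics/w4.png",cv2.resize(w["img"][:,:,::-1],None,fx=1.5,fy=1.5))
E
```

```text
time_s: 7.58
eef_pos: [0.6226, 0.1202, 0.2838]
tool_rot: [[0.006, -0.003, 1.0], [-1.0, -0.001, 0.006], [0.001, -1.0, -0.003]]
force: [-0.6, -0.2, 0.4]
opening: 0.0852
(array([0.6226, 0.1202, 0.2838]), array([[ 0.0055, -0.0033,  1.    ],
       [-1.    , -0.0008,  0.0055],
       [ 0.0008, -1.    , -0.0033]])) 0.0726
```

View pics/w4.png

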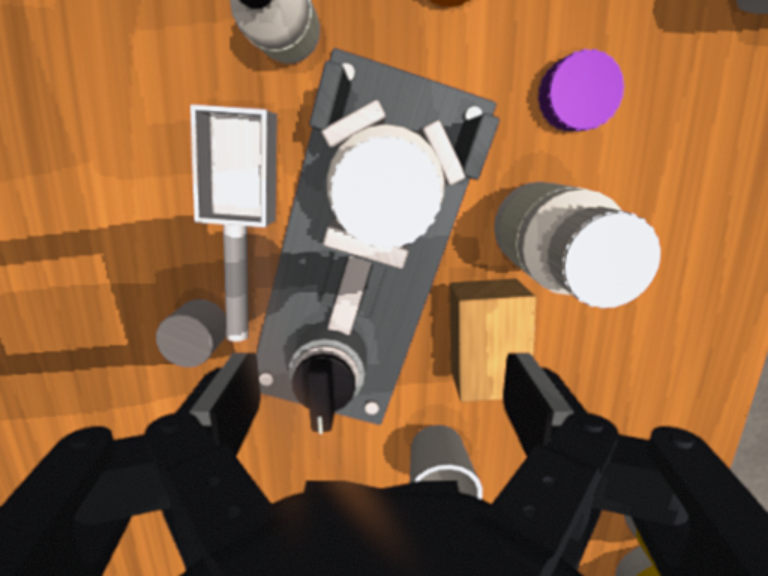

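The wrist view shows the clamp jar's cap at about (386,191), with the jaw bar against the jar at (365,248) and the V plates at (352,122) and (445,152). I'll refine it with a mask.

Run:
```python
from h import *
import pickle
w,p,t=pickle.load(open('w4.pkl','rb'))
g=cv2.cvtColor(w["img"],cv2.COLOR_RGB2HSV)
m=((g[...,2]>225)&(g[...,1]<25)).astype(np.uint8)
print(g[125:128,257], g[88,257],g[86,257],g[84,257])
m=cv2.morphologyEx(m,cv2.MORPH_OPEN,np.ones((5,5)))
n,l,st,ce=cv2.connectedComponentsWithStats(m)
for i in range(1,n):
    if st[i,4]>300: print(st[i],ce[i],onz(w,ce[i],.138,p))
i=l[127,257]; c=max(cv2.findContours((l==i).astype(np.uint8),0,1)[0],key=len)
(u,v),r=cv2.minEnclosingCircle(c); e=cv2.fitEllipse(c); print(u,v,r,e,onz(w,(u,v),.138,p),onz(w,e[0],.138,p), onz(w,(u+r,v),.138,p)-onz(w,(u-r,v),.138,p))
```

```text
[[120   3 242]
 [113   4 243]
 [105   4 242]] [ 16  18 237] [ 16  18 236] [ 20  23 237]
[218  70  36  24 387] [235.2377  81.6512] [0.608  0.2073 0.138 ]
[ 142   80   32   63 1912] [157.1166 110.9984] [0.5494 0.1867 0.138 ]
[ 218   83   90   90 5371] [259.7745 125.9328] [0.6261 0.1758 0.138 ]
[ 378  143   62   62 2990] [408.2268 173.295 ] [0.7453 0.14   0.138 ]
256.0 123.0 54.48862838745117 ((259.4119873046875, 126.1442642211914), (72.0675048828125, 95.40322875976562), 35.93709945678711) [0.6232 0.178  0.138 ] [0.6258 0.1757 0.138 ] [0.0818 0.0005 0.    ]
```

Run:
```python
from h import *
import pickle
w,p,t=pickle.load(open('w4.pkl','rb'))
a=w["img"].astype(int)
m=((a[...,2]-a[...,0]>=0)&(a[...,0]>215)).astype(np.uint8)
m=cv2.morphologyEx(m,cv2.MORPH_OPEN,np.ones((5,5)))
n,l,st,ce=cv2.connectedComponentsWithStats(m)
for i in range(1,n):
    if st[i,4]>300: print(st[i],ce[i],onz(w,ce[i],.138,p), st[i,4]/(np.pi/4*st[i,2]*st[i,3]))
im=w["img"][70:180,200:320,::-1].copy()
ov=cv2.resize(im,None,fx=5,fy=5,interpolation=cv2.INTER_NEAREST)
mm=cv2.resize(m[70:180,200:320],None,fx=5,fy=5,interpolation=cv2.INTER_NEAREST)
cs,_=cv2.findContours(mm,0,1); cv2.drawContours(ov,cs,-1,(0,0,255),1); cv2.imwrite('pics/w4c.png',ov)
```

```text
[ 222   92   71   74 4166] [256.9683 127.8048] [0.624  0.1744 0.138 ] 1.0095766926849425
[143 113  30  25 694] [158.1398 124.8588] [0.5493 0.1765 0.138 ] 1.178170992061604
[ 377  143   62   61 2959] [407.9314 173.0811] [0.745  0.1402 0.138 ] 0.9961702307962312
```

View pics/w4c.png

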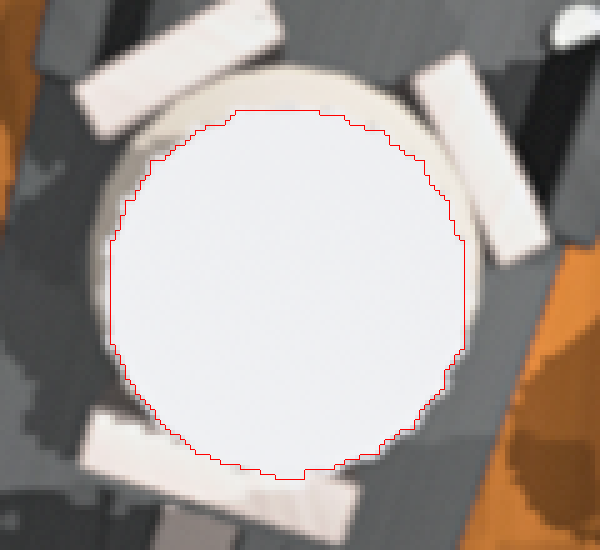

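The contour fits the cap cleanly, centre (0.624, 0.1744). I'll go over it, down to TCP z ≈ 0.195, and check before closing.

```bash
python3 -m pendant '-2.7 0 0.1 0 0 0 8.5; -2.7 0 0.04 0 0 0 8.5;0 0 0 0 0 0 8.5;0 0 0 0 0 0 8.5'
python3 -m pendant '0 3 0 0 0 0 8.5; 0 3 0 0 0 0 8.5;0 2 0 0 0 0 8.5;0 0 0 0 0 0 8.5;0 0 0 0 0 0 8.5'
python3 - <<'E'
from h import *
from workcell import robot, imaging
o=robot.observe();p=(o["eef_pos"],o["tool_rot"]);print(p)
w=imaging.get_image("wrist");t=imaging.get_image("side")
cv2.imwrite("pics/w5.png",cv2.resize(w["img"][:,:,::-1],None,fx=1.5,fy=1.5))
cv2.imwrite("pics/s5.png",cv2.resize(t["img"][170:330,130:290,::-1],None,fx=3.5,fy=3.5,interpolation=cv2.INTER_CUBIC))
E
```

```text
time_s: 8.02
eef_pos: [0.6239, 0.1738, 0.2851]
tool_rot: [[0.005, -0.001, 1.0], [-1.0, -0.0, 0.005], [0.0, -1.0, -0.001]]
force: [0.3, -1.1, -0.3]
opening: 0.0847
time_s: 8.43
eef_pos: [0.6235, 0.1722, 0.2043]
tool_rot: [[0.003, -0.004, 1.0], [-1.0, -0.001, 0.003], [0.001, -1.0, -0.004]]
force: [0.9, 0.5, 0.8]
opening: 0.0851
(array([0.6235, 0.1722, 0.2043]), array([[ 0.0026, -0.0039,  1.    ],
       [-1.    , -0.0012,  0.0026],
       [ 0.0011, -1.    , -0.0039]]))
```

View pics/w5.png

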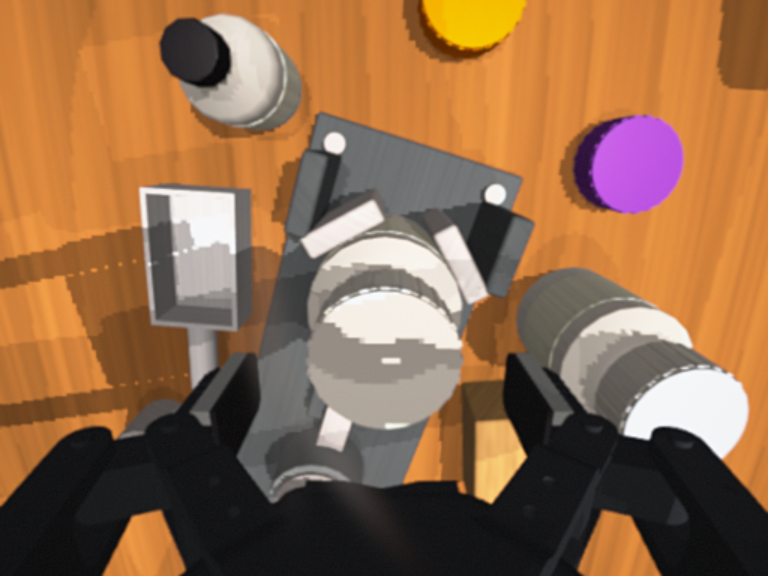

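View pics/s5.png

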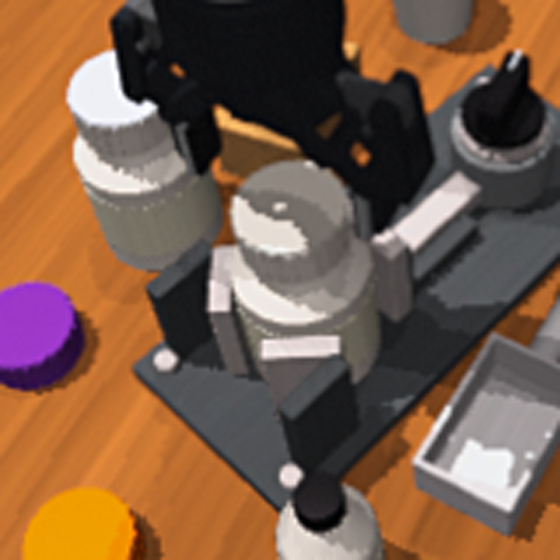

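The cap sits between the open fingers in both views: wrist (385,357), side crop (290,210). I'll centre it the last 2 mm, lower 13 mm and close.

```bash
python3 -m pendant '-0.2 0.7 0.05 0 0 0 8.5; 0 0.6 0 0 0 0 8.5;0 0 0 0 0 0 8.5;0 0 0 0 0 0 8.5' 80
python3 -m pendant '0 0 0 0 0 0 4.5; 0 0 0 0 0 0 4.5; 0 0 0 0 0 0 4.5;0 0 0 0 0 0 4.5;0 0 0 0 0 0 4.5'
python3 - <<'E'
from h import *
from workcell import robot, imaging
o=robot.observe();print(o["torque"])
w=imaging.get_image("wrist");t=imaging.get_image("side")
cv2.imwrite("pics/w6.png",cv2.resize(w["img"][:,:,::-1],None,fx=1.5,fy=1.5))
cv2.imwrite("pics/s6.png",cv2.resize(t["img"][170:330,130:290,::-1],None,fx=3.5,fy=3.5,interpolation=cv2.INTER_CUBIC))
E
```

```text
time_s: 8.87
eef_pos: [0.6248, 0.176, 0.1926]
tool_rot: [[0.004, -0.001, 1.0], [-1.0, -0.0, 0.004], [0.0, -1.0, -0.001]]
force: [0.7, 0.1, -0.6]
opening: 0.0851
time_s: 9.28
eef_pos: [0.6257, 0.1761, 0.194]
tool_rot: [[0.004, 0.002, 1.0], [-1.0, 0.001, 0.004], [-0.001, -1.0, 0.002]]
force: [1.1, 0.8, 4.5]
opening: 0.0532
[ 0.0556 -0.1217  0.0436]
```

View pics/s6.png

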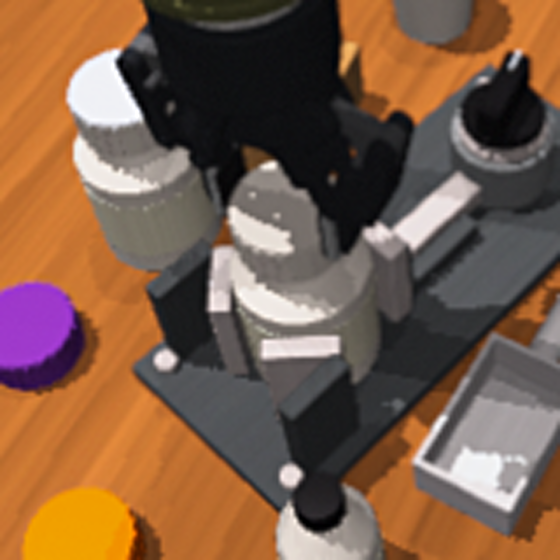

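View pics/w6.png

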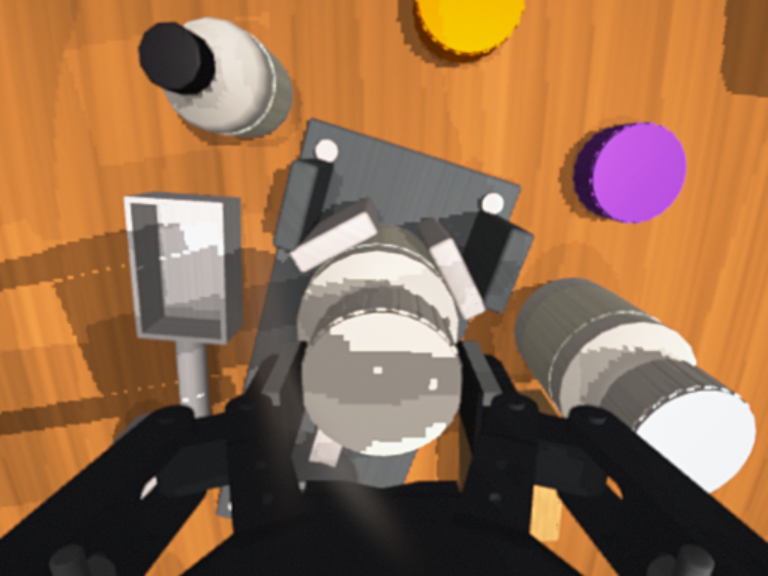

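The fingers grip the cap's upper band symmetrically at 80 N (opening 53 mm). I'll unscrew anticlockwise (negative about tool y), rising about 2 mm over the turn.

```bash
python3 -m pendant '0 0 0 0 -0.1 0 4.5; 0 0 0 0 -0.1 0 4.5; 0 0 0 0 -0.1 0 4.5;0 -0.03 0 0 -0.1 0 4.5' 90
python3 - <<'E'
from h import *
from workcell import robot, imaging
o=robot.observe();print(o["torque"],o["force"])
t=imaging.get_image("side");w=imaging.get_image("wrist")
cv2.imwrite("pics/s7.png",np.hstack([cv2.resize(t["img"][170:330,130:290,::-1],(400,400)),cv2.resize(w["img"][184:384,150:350,::-1],(400,400))]))
E
```

```text
time_s: 9.72
eef_pos: [0.6254, 0.1772, 0.1949]
tool_rot: [[0.398, 0.002, 0.917], [-0.917, 0.002, 0.398], [-0.001, -1.0, 0.003]]
force: [-3.4, 5.3, 8.7]
opening: 0.0531
[ 0.9142  0.5086 -0.3182] [-3.3767  5.3053  8.7425]
```

View pics/s7.png

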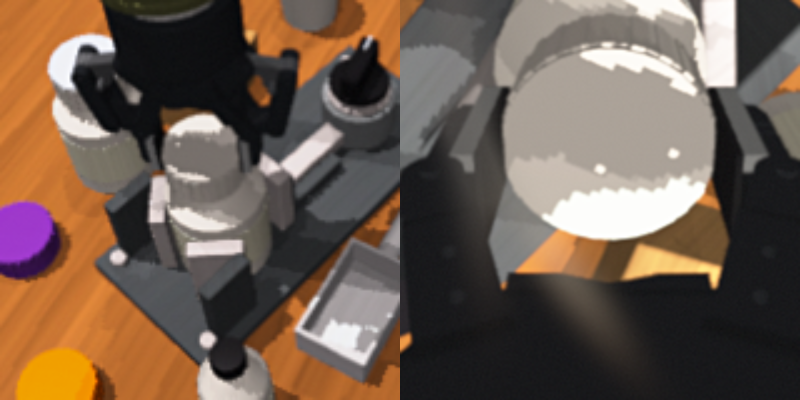

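Turned 0.4 rad so far against 0.32 N m, with the jar steady. Continuing to about 0.9 rad (52°).

```bash
python3 -m pendant '0 -0.03 0 0 -0.1 0 4.5; 0 -0.03 0 0 -0.1 0 4.5; 0 -0.03 0 0 -0.1 0 4.5;0 -0.03 0 0 -0.1 0 4.5;0 -0.03 0 0 -0.1 0 4.5'
python3 -m pendant '0 0 0 0 0 0 4.5;0 0 0 0 0 0 4.5'
python3 - <<'E'
from workcell import robot
o=robot.observe();print(o["torque"],o["force"],o["joint_positions"])
E
```

```text
time_s: 10.23
eef_pos: [0.6245, 0.1773, 0.1956]
tool_rot: [[0.789, -0.001, 0.614], [-0.614, 0.002, 0.789], [-0.002, -1.0, 0.001]]
force: [-7.0, 4.4, 7.9]
opening: 0.0531
time_s: 10.4
eef_pos: [0.6245, 0.1763, 0.1955]
tool_rot: [[0.787, -0.001, 0.617], [-0.617, 0.0, 0.787], [-0.001, -1.0, -0.0]]
force: [-5.9, 0.2, 9.9]
opening: 0.0527
[-0.05313849  1.0811951   0.08720915] [-5.88727033  0.2308025   9.88425766] [ 1.95964620e-01  3.31271428e-01  1.45677494e+00  3.46988746e-04
  1.35438175e+00 -7.09388423e-01]
```

```bash
python3 -m pendant '0 -0.03 0 0 -0.08 0 4.5; 0 0 0 0 0 0 4.5;0 -0.1 0 0 0 0 4.5;0 -0.1 0 0 0 0 4.5;0 0 0 0 0 0 4.5'
python3 - <<'E'
from workcell import robot
o=robot.observe();print(o["torque"],o["force"])
E
```

```text
time_s: 10.82
eef_pos: [0.6242, 0.1758, 0.1961]
tool_rot: [[0.833, -0.002, 0.554], [-0.554, -0.0, 0.833], [-0.002, -1.0, -0.002]]
force: [-4.3, -0.7, 1.0]
opening: 0.0529
[-0.01281564  0.7181173   0.01691976] [-4.30353421 -0.72181309  1.04672579]
```

```bash
python3 -m pendant '0 -0.1 0 0 0 0 4.5;0 -0.1 0 0 0 0 4.5;0 0 0 0 0 0 4.5;0 0 0 0 0 0 4.5'
python3 - <<'E'
from h import *
from workcell import robot, imaging
o=robot.observe();print(o["torque"],o["force"])
t=imaging.get_image("side");w=imaging.get_image("wrist")
cv2.imwrite("pics/s8.png",np.hstack([cv2.resize(t["img"][190:290,160:260,::-1],(400,400)),cv2.resize(w["img"][184:384,150:350,::-1],(400,400))]))
E
```

```text
time_s: 11.15
eef_pos: [0.6244, 0.1757, 0.1984]
tool_rot: [[0.833, -0.002, 0.554], [-0.554, -0.001, 0.833], [-0.001, -1.0, -0.002]]
force: [-5.1, -1.7, -1.5]
opening: 0.053
[-0.1795  0.9578 -0.0653] [-5.0878 -1.6672 -1.452 ]
```

View pics/s8.png

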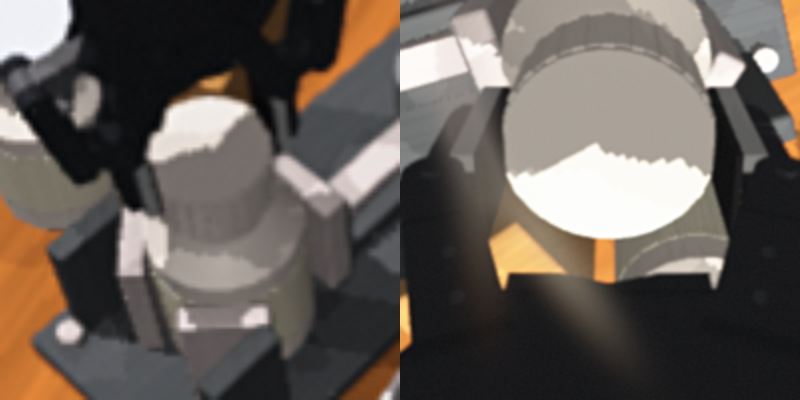

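It rose 2.3 mm with only −1.5 N, so the threads have let go. I'll continue straight up slowly, watching the force.

```bash
python3 -m pendant '0 -0.2 0 0 0 0 4.5;0 -0.2 0 0 0 0 4.5;0 -0.2 0 0 0 0 4.5;0 0 0 0 0 0 4.5;0 0 0 0 0 0 4.5'
python3 - <<'E'
from h import *
from workcell import robot, imaging
o=robot.observe();print(o["torque"],o["force"])
t=imaging.get_image("side");w=imaging.get_image("wrist")
cv2.imwrite("pics/s9.png",np.hstack([cv2.resize(t["img"][190:290,160:260,::-1],(400,400)),cv2.resize(w["img"][184:384,150:350,::-1],(400,400))]))
E
```

```text
time_s: 11.67
eef_pos: [0.6259, 0.176, 0.2062]
tool_rot: [[0.833, 0.003, 0.554], [-0.554, 0.0, 0.833], [0.002, -1.0, 0.002]]
force: [0.2, 0.6, -0.4]
opening: 0.0527
[ 0.0039  0.004  -0.0442] [ 0.1925  0.6474 -0.4219]
```

View pics/s9.png

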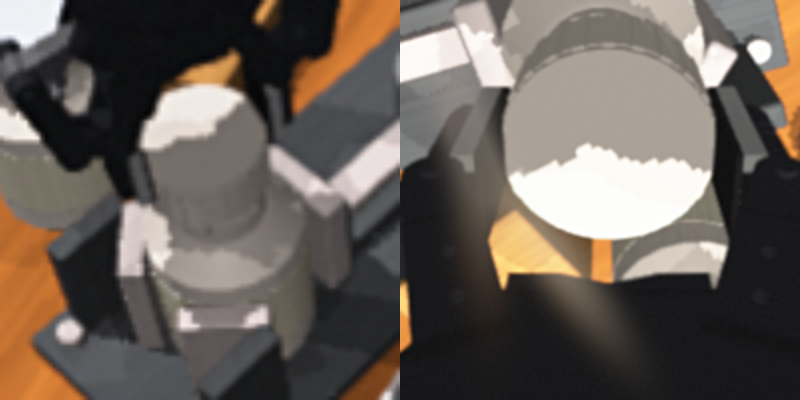

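The cap came up in the fingers while the jar stayed put, and the forces are near zero. Raising to about 40 mm above the rim.

```bash
python3 -m pendant '0 -0.7 0 0 0 0 4.5;0 -0.9 0 0 0 0 4.5;0 -0.9 0 0 0 0 4.5;0 -0.9 0 0 0 0 4.5;0 -0.4 0 0 0 0 4.5'
python3 -m pendant '0 0 0 0 0 0 4.5;0 0 0 0 0 0 4.5;0 0 0 0 0 0 4.5;0 0 0 0 0 0 4.5;0 0 0 0 0 0 4.5'
python3 - <<'E'
from h import *
from workcell import robot, imaging
o=robot.observe();print(o["torque"],o["force"],abs(o["qvel"]).max())
t=imaging.get_image("side");w=imaging.get_image("wrist");u=imaging.get_image("top")
cv2.imwrite("pics/s10.png",np.hstack([cv2.resize(t["img"][170:310,150:290,::-1],(400,400),interpolation=cv2.INTER_CUBIC),cv2.resize(w["img"][84:384,100:400,::-1],(400,400))]))
cv2.imwrite("pics/t10.png",cv2.resize(u["img"][100:290,100:340,::-1],None,fx=3,fy=3))
cv2.imwrite("pics/side10.png",t["img"][:,:,::-1])
E
```

```text
time_s: 12.18
eef_pos: [0.6259, 0.1761, 0.2459]
tool_rot: [[0.833, 0.003, 0.554], [-0.554, 0.001, 0.833], [0.002, -1.0, 0.002]]
force: [0.2, -0.1, -0.2]
opening: 0.0529
time_s: 12.6
eef_pos: [0.6247, 0.1758, 0.2422]
tool_rot: [[0.833, -0.001, 0.554], [-0.554, -0.0, 0.833], [-0.001, -1.0, -0.001]]
force: [-0.2, 0.2, -0.0]
opening: 0.0525
[ 0.0393 -0.0179 -0.0025] [-0.2204  0.2109 -0.0307] 0.004141694420631956
```

View pics/s10.png

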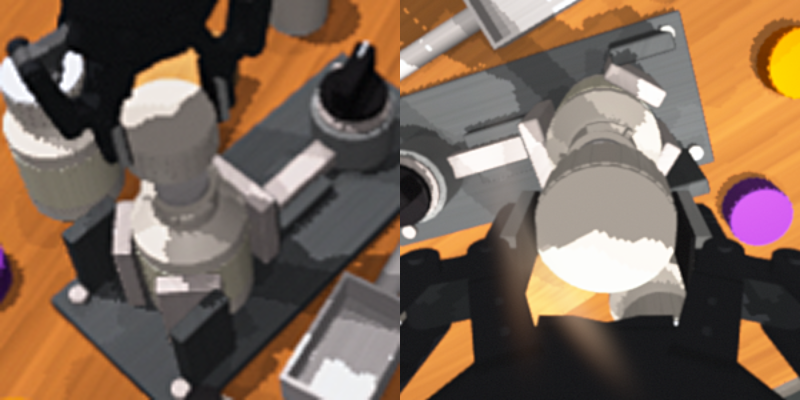

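View pics/side10.png

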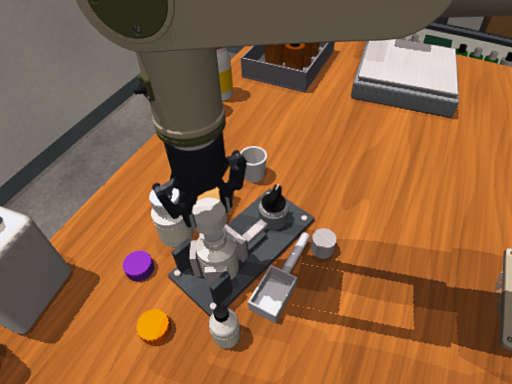

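The side crop shows the cap held level at (168,125), with the bare neck and shoulder visible below it and the jar upright against the jaw and V plates. The bystanders are unmoved. One height check before handing in.

Run:
```python
from h import *
from workcell import robot, imaging
t=imaging.get_image("side")
px=(150+167*.35,170+105*.35)
for z in (.166,.176,.186,.196): print(z,onz(t,px,z))
o=robot.observe();print(o["eef_pos"],o["opening"],o["time_s"],o["force"])
robot.sign_off()
```

```text
0.166 [0.6402 0.1538 0.166 ]
0.176 [0.6349 0.1603 0.176 ]
0.186 [0.6297 0.1669 0.186 ]
0.196 [0.6244 0.1734 0.196 ]
[0.6249 0.1759 0.2427] 0.05292211307355989 12.8 [-0.5352 -0.5682  0.0951]
the job is handed in; nothing more can be done
```

The job is handed in at 12.8 s of the 51 s allowed, with the cap off and held above the jar; no verdict was reported.

**What I did:**
- **Knob:** I pressed the bar knob down 10 mm, then turned it about 1.27 rad clockwise until it resisted with 0.4 N m. I let it up and released it.
- **Jar:** After the turn, both pictures showed the jaw shut on the clamped jar.
- **Cap:** I gripped its upper band at 80 to 90 N and unscrewed it about 0.98 rad (56°) anticlockwise. The threads let go, and I lifted it about 48 mm straight up.

**Last checks:**
- **Cap:** It is held level with a finger opening of 53 mm, the TCP within about 2 mm of the measured jar axis, and outside force below 1 N.
- **Scene:** In the last side picture the jar stands upright and clamped, and the other goods look unmoved.

**Where things disagreed or were not measured:**
- **First knob grip:** It sat 7 mm too high with about 15 N of side load, so I regripped it lower before pressing.
- **Cap height:** The arm's rise puts the cap's lower edge about 37 mm above the rim, but a rough side-camera reading gave about 47 mm. Both are within the 7 to 80 mm range.
- **Knob angle and jaw force:** I inferred these from the tool's motion, the resisting moment and the pictures, because they could not be read directly.

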